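# Nest the cups and index the welding slide

## Task

Nest the two loose steel cups in size order inside the large cup clamped on the welding slide: the medium one standing fully home in the large one, the small one fully home in the medium one. Then take hold of the slide's upright grip post and slide the carriage along its rail towards the torch until you feel the ball detent drop into its notch, without running on to the far stop, and hold it there. Finish while still holding the post, with the carriage in the notch and the cups nested, and leave the spray can, the loose steel coupon and the brush alone.

Things in the scene. Friction and masses are not known exactly. Their poses are not given: they have to be found in the camera images.
- rail: Fixed bed of the welding slide, grey with two steel guide rods, 110 mm wide and 430 mm long, 34 mm high at the end stops. Origin on the bench under the rods' centre line; its y axis is the direction of travel (towards the torch), x points across it away from the robot, z up.
- carriage: Aluminium carriage. Origin on the rail's centre line at bench level under the large cup's axis, axes as the rail's. It slides along rail y, from -0.10 m (near stop; starts -0.10 to -0.07) to 0.10 (far stop); drag 2 to 5 N. Its one notch, unseen, lies at 0.00 to 0.045: over some 7 mm it draws the carriage in with up to 5 N, then takes 10 to 16 N to leave either way. Plate top z = 45 mm.
- plunger (a joint): Spring plunger with the detent ball; a brass pin on top of the carriage, 58 mm behind the cup's centre (rail -y), sinks with it. About 0.0005 m while the ball rides on the flat, about 0.0032 m when it is seated in the notch.
- post_top (a point): Centre of the top face of the upright steel grip post fixed on the carriage, on the robot's side: 24 mm across the rail, 20 mm along it, 95 mm tall above the plate, this top at z = 140 mm. It stands 85 mm from the large cup's axis along the rail's -x, level with it along the rail.
- cup_large_floor (a point): Centre of the inner floor of the large steel cup, which is clamped on the carriage: outside diameter 77 mm, inside 71 mm, rim at z = 85 mm; this floor is at z = 50 mm.
- cup_mid: Medium steel cup, loose, standing on the bench: straight wall, outside diameter 62 mm, inside 56 mm, 75 mm tall, floor 5 mm thick, about 0.2 kg. Origin at the centre of its underside, z up. Nested, its rim stands at z = 125 mm, 40 mm above the large cup's rim.
- cup_mid_floor (a point): Centre of the inner floor of the medium cup, 5 mm above its underside.
- cup_small: Small steel cup, loose, standing on the bench: straight wall, outside diameter 47 mm, inside 41 mm, 105 mm tall, floor 5 mm thick, about 0.2 kg. Origin at the centre of its underside, z up. Nested, its rim stands at z = 160 mm, 35 mm above the medium cup's rim.
- torch: Fixed welding torch on a stand beyond the rail, up to 145 mm high, its nozzle level and pointing across the rail. Origin on the bench under the nozzle's tip, 70 mm from the rail's centre line; it faces the large cup's centre, within 12 mm along the rail, when the carriage is in the notch. Its stand is 135 mm further from the rail at most. Keep clear of it.
- spray_can: Bystander: upright spray can, diameter 54 mm, 160 mm tall, origin at the centre of its underside. Leave alone.
- coupon: Bystander: loose bare steel plate 90 x 60 x 6 mm lying on the bench, origin at the centre of its underside. Leave alone.
- brush: Bystander: hand brush lying on the bench. Leave alone.

How it is judged:
By the outcome, as a careful person would: the job done as asked, in the order asked, and still so for the second after the job is handed in, while the arm keeps its last pose, push and grip.
It also fails if it takes over 72 s, if anything falls off the work surface, if the arm or the gripper's body presses on something with over 40 N, if the wrist force passes 120 N, or if a joint passes its speed limit or range.

## Robot

A 6-joint arm with a two-finger parallel gripper is mounted at the origin on the work surface. World frame = base frame: x ahead of the robot, y to its left, z up, the work surface at z = 0. Lengths are in m, angles in rad, forces in N, time in s.
With the tool pointing down it reaches from about 0.35 to 0.95 m from the base axis. Payload 17.4 kg.
Tool frame: the origin (TCP) lies between the finger pads, 19 mm behind the fingertips; this is the grasp point; z points along the fingers, y is the line along which they close (so a half turn about z gives the same grasp; the last joint's range is limited). The gripper opens to 93 mm and grips with 3 to 60 N. Pads are 15 mm wide; open, the fingers measure 128 mm over their backs; the gripper's body (75 mm by 188 mm) begins 65 mm behind the grasp point.
Start: joints at [-1.217, 0.116, 1.442, -0, 1.584, -0.038], TCP at [0.258, -0.624, 0.237] pointing down, gripper open.
Joint ranges: [-2.83, 2.83], [-0.83, 2.19], [0.07, 2.5], [-1.14, 4.28], [0.01, 3], [-2.97, 2.97]. Speed limits (rad/s): [1.89, 1.89, 2.22, 3.14, 3.14, 3.14].

## Interface

Orientations are given as [roll, pitch, yaw] about the fixed x, y, z axes, in that order (R = Rz(yaw) Ry(pitch) Rx(roll)).
In Python, from bench import ctrl, cams gives the robot as it stands (ctrl), with the cameras (cams).
- The arm moves only by the shell command python3 jog.py 'ROWS' [OPENING] [FORCE]. ROWS is a JSON list of rows, 1 to 10 of them, each of 6 numbers: dx, dy, dz in m, then a rotation vector rx, ry, rz in rad; each row is the pose to reach, as a shift and turn from the pose commanded when the command began, along the tool's axes at that moment; what a row does not reach only later rows make up. A row lasts 1/12 s, in which the tool goes at most 0.0417 m and 0.125 rad, less where a joint would pass 70% of its speed; a pose out of reach is approached as far as the arm can. OPENING is the finger opening in m, set as the command begins (- or left out keeps the last). The fingers move at their own pace and stop on an object; FORCE is the grip in N (left out, the last holds). Time passes only in rows, so rows that do not move let the fingers close. It prints the time, the measured TCP pose, the force, the opening and the grip force at its end.
- ctrl.get_state(): the state, without advancing time (a new reading comes with each control period).
- cams.camera(name): name is "scene" or "top"; returns the picture (480x640x3 uint8, red, green, blue); there is no depth.
- cams.camera_params(name): a dict with "fx", "fy", "cx", "cy" (pixels), "k1" (the pictures are not rectified: a ray, as slopes to the right and down, at radius r is drawn at 1 + k1 r^2 times it, then the intrinsics apply), "rvec" (rotation vector, rad) and "tvec" (3), from world to camera coordinates, as OpenCV has them. Camera axes: x right, y down, z forward; pixel columns grow to the right and rows downward; lengths in m; the calibration is good to about 2 mm. A picture is of the moment at which its call begins. camera_params takes no time and is no camera call.
- ctrl.hand_in(): hands the job in; it is judged then, once.
The state is a dict: "time": time; "joint_pos": joint angles; "joint_vel": joint speeds; "effort": joint torques, N m; "position": TCP position; "ee_rot": TCP orientation; "wrist_force": force on the tool from outside, world axes, zero at the start; "ft_torque": the same for the moment, N m; "gripper_width": finger opening in m; "gripper_force": force on a finger pad.
Only numpy, scipy, OpenCV 4.12 (cv2) and the standard library are available. Lean on these libraries where they do the work, as an engineer would, in place of code of your own. Each camera call takes 0.05 s, during which the arm holds its last target. There are 200 camera calls.

## Working session

There is one attempt and no reset: what is moved stays moved. The work goes in short steps, Python scripts to look and compute and a shell command to move; the robot and the scene stay as the last step left them, time stands still between calls to the robot, and variables do not carry over. Pictures are saved under pics/ and viewed, at most 10 in all, crops included, and the job is handed in when it is done.

```bash
ls; mkdir -p pics; cat > h.py <<'E'
import numpy as np, cv2
from bench import ctrl, cams
def P(n):
    p=cams.camera_params(n); R=cv2.Rodrigues(np.array(p["rvec"],float))[0]; t=np.array(p["tvec"],float)
    K=np.array([[p["fx"],0,p["cx"]],[0,p["fy"],p["cy"]],[0,0,1]],float); return K,np.array([p["k1"],0,0,0.]),R,t
def ray(n,uv):
    K,d,R,t=P(n); q=cv2.undistortPoints(np.array([[uv]],float),K,d)[0,0]
    return -R.T@t, R.T@np.array([q[0],q[1],1.])
def onz(n,uv,z):
    c,v=ray(n,uv); return c+v*(z-c[2])/v[2]
def tri(uvs,uvt):
    c1,v1=ray("scene",uvs); c2,v2=ray("top",uvt); v1/=np.linalg.norm(v1); v2/=np.linalg.norm(v2)
    s=np.linalg.lstsq(np.c_[v1,-v2],c2-c1,rcond=None)[0]; a=c1+s[0]*v1;b=c2+s[1]*v2
    return (a+b)/2,np.linalg.norm(a-b)
def proj(n,X):
    K,d,R,t=P(n); return cv2.projectPoints(np.array(X,float).reshape(-1,1,3),cv2.Rodrigues(R)[0],t,K,d)[0][:,0]
def snap(n,name):
    im=np.array(cams.camera(n)); cv2.imwrite(f"pics/{name}.png",im[:,:,::-1]); return im
E
python3 - <<'E'
from h import *
for n in("scene","top"):
    snap(n,n+"0"); K,d,R,t=P(n); print(n,K[0,0],d[0],-R.T@t,R[2])
E
```

```text
bench.py
jog.py
pics
scene 581.9179931254275 -0.15181650731972296 [1.12640903 0.72982581 0.79572416] [-0.50977075 -0.62091299 -0.5954837 ]
top 539.1710295583747 0.04453208207244316 [ 0.41737292 -0.01527931  1.38768094] [ 0.08939389 -0.00639405 -0.99597583]
```

View pics/scene0.png

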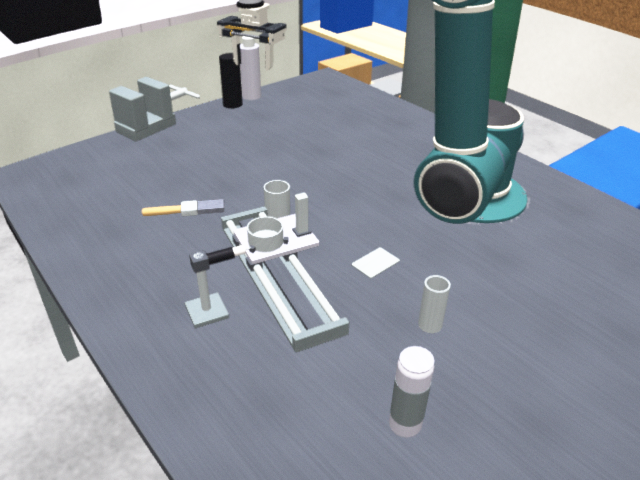

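View pics/top0.png

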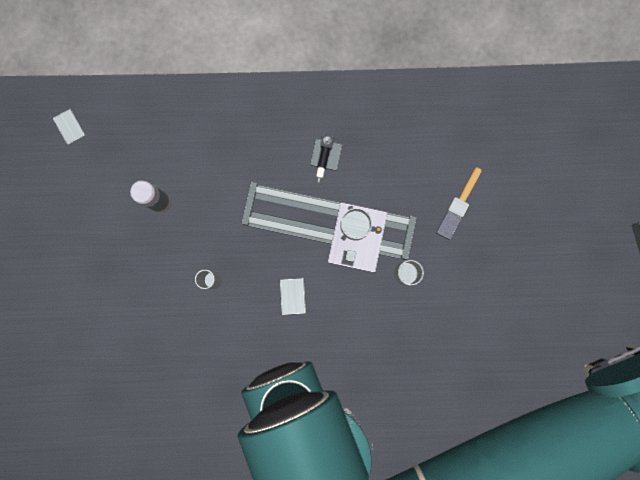

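The scene view shows the large cup at (265,232), the post top at (302,197), the mid cup's rim at (277,188), the small cup's rim at (436,285) and the torch at (235,252). In the top view the small cup is at (205,279), mid at (411,272), large at (356,224) and the post at (349,256). I'll zoom in for precise rims.

```bash
python3 - <<'E'
import cv2,numpy as np
t=cv2.imread("pics/top0.png");s=cv2.imread("pics/scene0.png")
def c(im,x,y,w=66,h=50): return cv2.resize(im[y-h//2:y+h//2,x-w//2:x+w//2],None,fx=4,fy=4,interpolation=cv2.INTER_CUBIC)
a=[c(t,205,279),c(t,411,272),c(t,356,236),c(s,436,290),c(s,277,195),c(s,280,225)]
m=np.vstack([np.hstack(a[:3]),np.hstack(a[3:])]);print(m.shape);cv2.imwrite("pics/zoom0.png",m)
E
```

```text
(400, 792, 3)
```

View pics/zoom0.png

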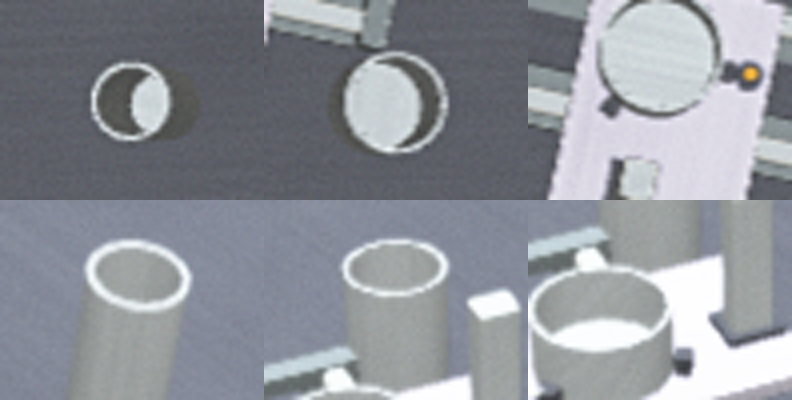

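The zooms show clear bright rim rings on all cups, and the brass pin and post top are visible too. Next I'll fit ellipses.

```bash
cat >> h.py <<'E'
def blob(im,c,w,h,th,lo=False):
    x0,y0=int(c[0]-w/2),int(c[1]-h/2); g=cv2.cvtColor(im[y0:y0+h,x0:x0+w],cv2.COLOR_RGB2GRAY)
    g=cv2.resize(g,None,fx=4,fy=4,interpolation=cv2.INTER_CUBIC); m=((g<th) if lo else (g>th)).astype(np.uint8)
    cs,_=cv2.findContours(m,cv2.RETR_EXTERNAL,cv2.CHAIN_APPROX_NONE); k=max(cs,key=cv2.contourArea)
    e=cv2.fitEllipse(cv2.convexHull(k)); f=lambda p:((np.array(p)+.5)/4-.5)+[x0,y0]
    return f(e[0]),np.array(e[1])/4,k,f
E
python3 - <<'E'
from h import *
t=cv2.imread("pics/top0.png")[:,:,::-1];s=cv2.imread("pics/scene0.png")[:,:,::-1]
r={}
for n,cs,ws,ct,wt in(("small",(436,285),(34,24),(205,279),(28,28)),("mid",(276,188),(34,18),(411,272),(34,30))):
    a=blob(s,cs,*ws,205);b=blob(t,ct,*wt,165)
    X,g=tri(a[0],b[0]); print(n,a[0],a[1],b[0],b[1],"X",X.round(4),"gap",g.round(4))
    z=X[2]; # diameters
    print(" diam top",(b[1]/539*(1.3877-z)).round(4), "onz",onz("scene",a[0],z).round(4),onz("top",b[0],z).round(4))
# large rim from scene: readings in zoom panel (origin 247,200)
f=lambda x,y,ox,oy:np.array([(x+.5)/4-.5+ox,(y+.5)/4-.5+oy])
L=f(600-528,309-200,247,200); 
for (k,u) in(("large rim c scene",L),): print(k,u,onz("scene",u,.085).round(4))
Ltop=f(660-528,55,323,211);print("large top",Ltop,[onz("top",Ltop,z).round(4) for z in(.05,.085)], tri(L,Ltop))
# post top
ps=f(493-264,305-200,244,170);pt=f(640-528,178,323,211);print("post",ps,pt,tri(ps,pt), onz("scene",ps,.14),onz("top",pt,.14))
pin=f(750-528,74,323,211);print("pin",onz("top",pin,.05))
for n,uv in(("r1",(250,183)),("r2",(245,224)),("r3",(414,217)),("r4",(407,259)),("torch",(319,181)),("tb1",(316,139)),("can",(143,193)),("coup",(292,297))): print(n,onz("top",uv,{"r":.034,"t":.1,"c":.1}[n[0]] if n!="coup" else .006).round(3))
for n,uv in(("nozzle",(240,249)),("torchtop",(200,260))):print(n,onz("scene",uv,.1).round(3))
E
```

```text
small [437.06985474 283.48469448] [17.22255898 26.1833477 ] [204.12848663 278.79772377] [19.33013916 19.7510376 ] X [0.4516 0.2519 0.1042] gap 0.004
 diam top [0.046 0.047] onz [0.45   0.2532 0.1042] [0.4529 0.2504 0.1042]
mid [276.27520943 186.53320551] [14.22221661 26.22231293] [410.49644852 272.18662262] [25.03443909 25.53606224] X [ 0.4553 -0.243   0.0747] gap 0.0046
 diam top [0.061  0.0622] onz [ 0.4538 -0.2412  0.0747] [ 0.457  -0.2445  0.0747]
large rim c scene [264.625 226.875] [ 0.5779 -0.1109  0.085 ]
large top [355.625 224.375] [array([ 0.5804, -0.1168,  0.05  ]), array([ 0.5761, -0.1141,  0.085 ])] (array([ 0.57619653, -0.11410755,  0.08249261]), np.float64(0.0006147104074753178))
post [300.875 195.875] [350.625 255.125] (array([ 0.49622845, -0.09462551,  0.13820336]), np.float64(0.004844624336573283)) [ 0.49634127 -0.09052495  0.14      ] [ 0.49795159 -0.09610093  0.14      ]
pin [ 0.56705949 -0.17252978  0.05      ]
r1 [0.695 0.147 0.034]
r2 [0.59  0.161 0.034]
r3 [ 0.597 -0.266  0.034]
r4 [ 0.492 -0.244  0.034]
torch [ 0.682 -0.028  0.1  ]
tb1 [ 0.786 -0.023  0.1  ]
can [0.663 0.396 0.1  ]
coup [0.404 0.048 0.006]
nozzle [ 0.67  -0.062  0.1  ]
torchtop [ 0.75  -0.081  0.1  ]
```

```bash
cat >> h.py <<'E'
from scipy.spatial.transform import Rotation as Ro
def to(x,y,z,yawy=None):
    """shift (tool axes) and turn taking the tool to x,y,z with tool z down, tool y along rail y (mod pi)"""
    s=ctrl.get_state(); R=Ro.from_euler("xyz",s["ee_rot"]).as_matrix(); p=np.array(s["position"])
    a=np.radians(76.3); yv=np.array([np.cos(a),np.sin(a),0]); yv*=np.sign(yv@R[:,1]); zv=np.array([0,0,-1.])
    T=np.c_[np.cross(yv,zv),yv,zv]
    print("t",round(s["time"],2),"p",p.round(4),"shift",(R.T@(np.array([x,y,z])-p)).round(4),"rot",Ro.from_matrix(R.T@T).as_rotvec().round(4),"F",np.round(s["wrist_force"],1),"w",round(s["gripper_width"],4),"q6",round(s["joint_pos"][5],3))
E
python3 -c "
from h import *
print(ctrl.get_state()['ee_rot']); to(.4553,-.243,.17); to(.4553,-.243,.066)"
python3 jog.py '[[0.15,-0.13,0.03,0,0,0.3],[0.15,-0.13,0.03,0,0,0.3],[0.15,-0.13,0.03,0,0,0.3],[0.25,-0.21,0.06,0,0,0.5],[0.25,-0.21,0.06,0,0,0.5],[0.328,-0.276,0.067,0,0,0.631],[0.328,-0.276,0.067,0,0,0.631],[0.328,-0.276,0.067,0,0,0.631],[0.328,-0.276,0.067,0,0,0.631],[0.328,-0.276,0.067,0,0,0.631]]' 0.093; python3 -c "
from h import *
to(.4553,-.243,.066)"
```

```text
time: 0.93
position: [0.4469, -0.2587, 0.1728]
ee_rot: [-3.142, -0.0, -0.239]
wrist_force: [0.4, -0.2, -0.2]
gripper_width: 0.0932
gripper_force: 0.0
t 0.93 p [ 0.4469 -0.2587  0.1728] shift [ 0.0045 -0.0172  0.1068] rot [-0.     -0.0001 -0.0003] F [ 0.4 -0.2 -0.2] w 0.0932 q6 1.236
```

```bash
python3 jog.py '[[0,0,0,0,0,0],[0,0,0,0,0,0],[0,0,0,0,0,0]]'; python3 -c "
from h import *
to(.4553,-.243,.066)"
```

```text
time: 1.18
position: [0.4465, -0.2608, 0.1732]
ee_rot: [3.141, 0.0, -0.239]
wrist_force: [-0.4, -0.6, 0.8]
gripper_width: 0.0928
gripper_force: 0.0
t 1.18 p [ 0.4465 -0.2608  0.1732] shift [ 0.0044 -0.0194  0.1072] rot [0.0003 0.0001 0.0006] F [-0.4 -0.6  0.8] w 0.0928 q6 1.231
```

```bash
python3 jog.py '[[0.0044,-0.0194,0,0,0,0],[0.0044,-0.0194,0.03,0,0,0],[0.0044,-0.0194,0.06,0,0,0],[0.0044,-0.0194,0.085,0,0,0],[0.0044,-0.0194,0.1,0,0,0],[0.0044,-0.0194,0.107,0,0,0],[0.0044,-0.0194,0.107,0,0,0],[0.0044,-0.0194,0.107,0,0,0]]'; python3 jog.py '[[0,0,0,0,0,0],[0,0,0,0,0,0],[0,0,0,0,0,0],[0,0,0,0,0,0],[0,0,0,0,0,0],[0,0,0,0,0,0],[0,0,0,0,0,0],[0,0,0,0,0,0]]' 0.05 25; python3 -c "
from h import *
to(.4553,-.243,.066)"
```

```text
time: 1.85
position: [0.4554, -0.2438, 0.067]
ee_rot: [3.141, -0.0, -0.24]
wrist_force: [-0.1, -1.3, 0.8]
gripper_width: 0.093
gripper_force: 0.0
time: 2.52
position: [0.4555, -0.243, 0.0665]
ee_rot: [3.141, -0.0, -0.239]
wrist_force: [-1.4, 0.1, 5.1]
gripper_width: 0.0628
gripper_force: 25.0
t 2.52 p [ 0.4555 -0.243   0.0665] shift [-0.0002  0.0001  0.0005] rot [ 0.0003 -0.0004 -0.    ] F [-1.4  0.1  5.1] w 0.0628 q6 1.271
```

```bash
python3 jog.py '[[0,0,-0.02,0,0,0],[0,0,-0.05,0,0,0],[0,0,-0.09,0,0,0],[0,0,-0.13,0,0,0],[0,0,-0.15,0,0,0],[0,0,-0.15,0,0,0]]'; python3 -c "
from h import *
to(.579,-.1123,.215)"
```

```text
time: 3.02
position: [0.4565, -0.2434, 0.2211]
ee_rot: [3.14, -0.006, -0.239]
wrist_force: [0.6, -0.7, -1.5]
gripper_width: 0.0626
gripper_force: 25.0
t 3.02 p [ 0.4565 -0.2434  0.2211] shift [ 0.0879 -0.1564  0.0064] rot [ 0.0017 -0.0061  0.    ] F [ 0.6 -0.7 -1.5] w 0.0626 q6 1.271
```

```bash
python3 jog.py '[[0.015,-0.026,0,0,0,0],[0.035,-0.06,0,0,0,0],[0.053,-0.095,0,0,0,0],[0.07,-0.125,0,0,0,0],[0.083,-0.148,0,0,0,0],[0.088,-0.156,0,0,0,0],[0.088,-0.156,0,0,0,0],[0.088,-0.156,0,0,0,0]]'; python3 - <<'E'
from h import *
to(.579,-.1123,.215)
a=snap("scene","s1");b=snap("top","t1")
cv2.imwrite("pics/z1.png",np.hstack([cv2.resize(a[130:280,200:350,::-1],None,fx=2.6,fy=2.6),cv2.resize(b[170:320,290:440,::-1],None,fx=2.6,fy=2.6)]))
E
```

```text
time: 3.68
position: [0.5773, -0.1121, 0.2147]
ee_rot: [3.141, 0.002, -0.238]
wrist_force: [0.7, -0.0, -2.4]
gripper_width: 0.0627
gripper_force: 25.0
t 3.68 p [ 0.5773 -0.1121  0.2147] shift [ 0.0016 -0.0002 -0.0003] rot [0.0003 0.0021 0.0007] F [ 0.7 -0.  -2.4] w 0.0627 q6 1.574
```

View pics/z1.png

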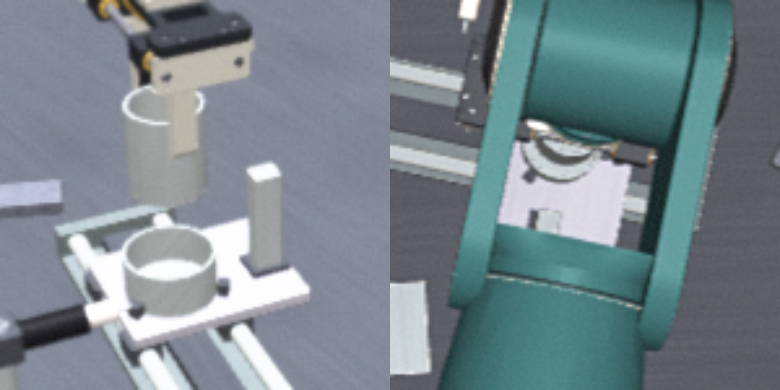

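The view shows the mid cup held upright, with its rim centre at about (263,170), over the large cup's rim at about (265,227). I'll check its axis in the same view against the large cup's, as calibration bias cancels.

```bash
python3 - <<'E'
from h import *
u=np.array([164,103])/2.6+[200,130]-.3; z=np.array([170,253])/2.6+[200,130]-.3
print(u,onz("scene",u,.2232),"large",z,onz("scene",z,.085))
to(.5795,-.1123,.15); to(.5795,-.1123,.1165)
E
```

```text
[262.77692308 169.31538462] [ 0.57497014 -0.11062722  0.2232    ] large [265.08461538 227.00769231] [ 0.57744787 -0.1098976   0.085     ]
t 3.78 p [ 0.5771 -0.113   0.2156] shift [ 0.0022 -0.0012  0.0656] rot [ 0.0002  0.0008 -0.0009] F [-0.4 -0.4 -2. ] w 0.0627 q6 1.574
t 3.78 p [ 0.5771 -0.113   0.2156] shift [ 0.0023 -0.0012  0.0991] rot [ 0.0002  0.0008 -0.0009] F [-0.4 -0.4 -2. ] w 0.0627 q6 1.574
```

```bash
python3 jog.py '[[0.0022,-0.0012,0.02,0,0,0],[0.0022,-0.0012,0.035,0,0,0],[0.0022,-0.0012,0.045,0,0,0],[0.0022,-0.0012,0.055,0,0,0],[0.0022,-0.0012,0.065,0,0,0],[0.0022,-0.0012,0.075,0,0,0],[0.0022,-0.0012,0.085,0,0,0],[0.0022,-0.0012,0.092,0,0,0],[0.0022,-0.0012,0.096,0,0,0],[0.0022,-0.0012,0.096,0,0,0]]'; python3 -c "
from h import *
to(.5795,-.1123,.1165)"
```

```text
time: 4.62
position: [0.58, -0.1114, 0.1192]
ee_rot: [-3.142, 0.001, -0.239]
wrist_force: [0.4, -0.2, -2.9]
gripper_width: 0.0624
gripper_force: 25.0
t 4.62 p [ 0.58   -0.1114  0.1192] shift [-0.0003  0.001   0.0027] rot [-0.      0.0011 -0.    ] F [ 0.4 -0.2 -2.9] w 0.0624 q6 1.577
```

```bash
python3 jog.py '[[0,0,0.001,0,0,0],[0,0,0.002,0,0,0],[0,0,0.0027,0,0,0],[0,0,0.0027,0,0,0]]'; python3 jog.py '[[0,0,0,0,0,0],[0,0,0,0,0,0],[0,0,0,0,0,0],[0,0,0,0,0,0],[0,0,0,0,0,0]]' 0.08;  python3 jog.py '[[0,0,-0.02,0,0,0],[0,0,-0.05,0,0,0],[0,0,-0.09,0,0,0],[0,0,-0.12,0,0,0],[0,0,-0.12,0,0,0]]' 0.093; python3 -c "
from h import *
to(.4516,.2519,.25)"
```

```text
time: 4.95
position: [0.5804, -0.1115, 0.1177]
ee_rot: [-3.142, -0.0, -0.239]
wrist_force: [-0.4, -0.4, -2.4]
gripper_width: 0.0628
gripper_force: 25.0
time: 5.37
position: [0.5803, -0.1115, 0.1176]
ee_rot: [-3.142, -0.0, -0.239]
wrist_force: [0.0, 0.1, 1.1]
gripper_width: 0.0798
gripper_force: 0.0
time: 5.78
position: [0.5818, -0.1118, 0.2447]
ee_rot: [-3.142, -0.009, -0.239]
wrist_force: [0.4, -0.6, 0.6]
gripper_width: 0.0927
gripper_force: 0.0
t 5.78 p [ 0.5818 -0.1118  0.2447] shift [-0.2126 -0.3225 -0.0071] rot [-0.0001 -0.0086 -0.0001] F [ 0.4 -0.6  0.6] w 0.0927 q6 1.577
```

```bash
python3 jog.py '[[-0.01,-0.016,0,0,0,0],[-0.032,-0.048,0,0,0,0],[-0.054,-0.081,0,0,0,0],[-0.076,-0.114,0,0,0,0],[-0.098,-0.148,0,0,0,0],[-0.12,-0.181,0,0,0,0],[-0.142,-0.215,0,0,0,0],[-0.164,-0.248,0,0,0,0],[-0.185,-0.28,0,0,0,0],[-0.2,-0.303,0,0,0,0]]'; python3 jog.py '[[-0.011,-0.0165,0,0,0,0],[-0.011,-0.0165,0,0,0,0],[-0.011,-0.0165,0,0,0,0],[-0.011,-0.0165,0,0,0,0]]'; python3 -c "
from h import *
to(.4516,.2519,.096)"
```

```text
time: 6.62
position: [0.4564, 0.2327, 0.2376]
ee_rot: [-3.141, -0.0, -0.238]
wrist_force: [0.5, -0.7, 0.4]
gripper_width: 0.0932
gripper_force: 0.0
time: 6.95
position: [0.4511, 0.2485, 0.2374]
ee_rot: [3.141, -0.0, -0.239]
wrist_force: [0.6, -0.2, -0.3]
gripper_width: 0.0928
gripper_force: 0.0
t 6.95 p [0.4511 0.2485 0.2374] shift [-0.0003 -0.0034  0.1414] rot [ 0.0002 -0.     -0.    ] F [ 0.6 -0.2 -0.3] w 0.0928 q6 2.264
```

```bash
python3 jog.py '[[0,-0.0034,0.01,0,0,0],[0,-0.0034,0.035,0,0,0],[0,-0.0034,0.07,0,0,0],[0,-0.0034,0.1,0,0,0],[0,-0.0034,0.125,0,0,0],[0,-0.0034,0.138,0,0,0],[0,-0.0034,0.141,0,0,0],[0,-0.0034,0.141,0,0,0],[0,-0.0034,0.141,0,0,0]]'; python3 jog.py '[[0,0,0,0,0,0],[0,0,0,0,0,0],[0,0,0,0,0,0],[0,0,0,0,0,0],[0,0,0,0,0,0],[0,0,0,0,0,0],[0,0,0,0,0,0],[0,0,0,0,0,0],[0,0,0,0,0,0],[0,0,0,0,0,0]]' 0.035 25; python3 -c "
from h import *
to(.4516,.2519,.096)"
```

```text
time: 7.7
position: [0.4525, 0.2523, 0.0979]
ee_rot: [-3.141, -0.001, -0.24]
wrist_force: [1.2, 0.1, 0.1]
gripper_width: 0.0931
gripper_force: 0.0
time: 8.53
position: [0.4518, 0.2522, 0.0965]
ee_rot: [3.142, -0.0, -0.239]
wrist_force: [0.2, -0.7, 0.7]
gripper_width: 0.0465
gripper_force: 25.0
t 8.53 p [0.4518 0.2522 0.0965] shift [-0.0001  0.0003  0.0005] rot [ 0.0001 -0.     -0.0001] F [ 0.2 -0.7  0.7] w 0.0465 q6 2.27
```

```bash
python3 jog.py '[[0,0,-0.02,0,0,0],[0,0,-0.05,0,0,0],[0,0,-0.09,0,0,0],[0,0,-0.13,0,0,0],[0,0,-0.165,0,0,0],[0,0,-0.185,0,0,0],[0,0,-0.19,0,0,0],[0,0,-0.19,0,0,0]]'; python3 -c "
from h import *
to(.58,-.1118,.28)"
```

```text
time: 9.2
position: [0.452, 0.2524, 0.2872]
ee_rot: [-3.141, -0.001, -0.239]
wrist_force: [-0.3, 0.4, -1.9]
gripper_width: 0.0468
gripper_force: 25.0
t 9.2 p [0.452  0.2524 0.2872] shift [0.2106 0.3235 0.0071] rot [-0.0011 -0.0012 -0.0001] F [-0.3  0.4 -1.9] w 0.0468 q6 2.27
```

```bash
python3 jog.py '[[0.01,0.016,0,0,0,0],[0.03,0.046,0,0,0,0],[0.052,0.08,0,0,0,0],[0.074,0.114,0,0,0,0],[0.096,0.148,0,0,0,0],[0.118,0.181,0,0,0,0],[0.14,0.215,0,0,0,0],[0.162,0.249,0,0,0,0],[0.183,0.281,0,0,0,0],[0.2,0.307,0,0,0,0]]'; python3 jog.py '[[0.0085,0.013,0,0,0,0],[0.0106,0.0165,0,0,0,0],[0.0106,0.0165,0,0,0,0],[0.0106,0.0165,0,0,0,0],[0.0106,0.0165,0,0,0,0]]'; python3 - <<'E'
from h import *
to(.58,-.1118,.151)
a=snap("scene","s2")
cv2.imwrite("pics/z2.png",cv2.resize(a[110:280,190:360,::-1],None,fx=3.5,fy=3.5,interpolation=cv2.INTER_CUBIC))
E
```

```text
time: 10.03
position: [0.5733, -0.0961, 0.2834]
ee_rot: [3.141, 0.003, -0.24]
wrist_force: [0.9, 1.0, -2.0]
gripper_width: 0.0466
gripper_force: 25.0
time: 10.45
position: [0.5795, -0.1106, 0.2861]
ee_rot: [-3.141, 0.0, -0.238]
wrist_force: [-0.3, 0.8, -1.5]
gripper_width: 0.0465
gripper_force: 25.0
t 10.45 p [ 0.5795 -0.1106  0.2861] shift [0.0009 0.0011 0.1351] rot [-0.0003  0.0004  0.0012] F [-0.3  0.8 -1.5] w 0.0465 q6 1.577
```

View pics/z2.png

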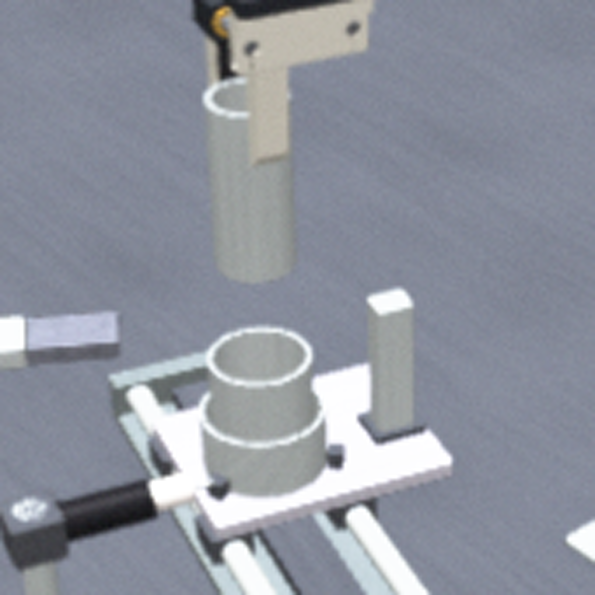

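The mid cup stands level in the large one, with its rim centre at crop (260,356). The small cup hangs above, with its rim at about (247,97).

```bash
python3 - <<'E'
from h import *
f=lambda x,y:np.array([x,y])/3.5+[190,110]-.36
print("mid",onz("scene",f(260,356),.125),"small rim",onz("scene",f(247,97),.286+.0085),"TCP",ctrl.get_state()["position"], "large",onz("scene",f(264,414),.085))
E
```

```text
mid [ 0.57814906 -0.10990356  0.125     ] small rim [ 0.57768856 -0.10963733  0.2945    ] TCP [ 0.57949432 -0.11065384  0.28639648] large [ 0.57938839 -0.10718803  0.085     ]
```

```bash
python3 jog.py '[[0.0007,0.0005,0.02,0,0,0],[0.0007,0.0005,0.04,0,0,0],[0.0007,0.0005,0.055,0,0,0],[0.0007,0.0005,0.065,0,0,0],[0.0007,0.0005,0.075,0,0,0],[0.0007,0.0005,0.09,0,0,0],[0.0007,0.0005,0.105,0,0,0],[0.0007,0.0005,0.12,0,0,0],[0.0007,0.0005,0.129,0,0,0],[0.0007,0.0005,0.131,0,0,0]]'; python3 -c "
from h import *
to(.58,-.1115,.1515)"
```

```text
time: 11.33
position: [0.5796, -0.1125, 0.153]
ee_rot: [3.142, 0.003, -0.239]
wrist_force: [0.5, 0.4, -1.3]
gripper_width: 0.0462
gripper_force: 25.0
t 11.33 p [ 0.5796 -0.1125  0.153 ] shift [ 0.0001 -0.001   0.0015] rot [ 0.      0.0028 -0.0001] F [ 0.5  0.4 -1.3] w 0.0462 q6 1.575
```

```bash
python3 jog.py '[[0,0,0.001,0,0,0],[0,0,0.002,0,0,0],[0,0,0.003,0,0,0],[0,0,0.003,0,0,0],[0,0,0.003,0,0,0]]';  python3 -c "
from h import *
to(.58,-.1115,.1515)"
```

```text
time: 11.75
position: [0.5805, -0.1127, 0.153]
ee_rot: [-3.142, -0.001, -0.239]
wrist_force: [0.7, -0.3, -2.8]
gripper_width: 0.0464
gripper_force: 25.0
t 11.75 p [ 0.5805 -0.1127  0.153 ] shift [-0.0007 -0.001   0.0015] rot [-0.     -0.0007 -0.0001] F [ 0.7 -0.3 -2.8] w 0.0464 q6 1.575
```

```bash
python3 jog.py '[[0,0,0.001,0,0,0],[0,0,0.0015,0,0,0],[0,0,0.0015,0,0,0]]';  python3 jog.py '[[0,0,0,0,0,0],[0,0,0,0,0,0],[0,0,0,0,0,0],[0,0,0,0,0,0],[0,0,0,0,0,0]]' 0.07;  python3 jog.py '[[0,0,-0.015,0,0,0],[0,0,-0.04,0,0,0],[0,0,-0.06,0,0,0],[0,0,-0.06,0,0,0]]' 0.07; python3 -c "
from h import *
to(.497,-.0923,.21);to(.497,-.0923,.115)"
```

```text
time: 12.0
position: [0.5805, -0.1127, 0.1515]
ee_rot: [-3.142, -0.001, -0.239]
wrist_force: [0.5, -0.3, 2.1]
gripper_width: 0.0468
gripper_force: 25.0
time: 12.42
position: [0.5803, -0.1126, 0.1509]
ee_rot: [-3.142, 0.0, -0.239]
wrist_force: [-0.4, 0.4, 0.7]
gripper_width: 0.0695
gripper_force: 0.0
time: 12.75
position: [0.5815, -0.1129, 0.2167]
ee_rot: [-3.142, -0.006, -0.239]
wrist_force: [-0.2, -0.5, 0.1]
gripper_width: 0.0699
gripper_force: 0.0
t 12.75 p [ 0.5815 -0.1129  0.2167] shift [-0.087   0.      0.0062] rot [-0.     -0.006  -0.0001] F [-0.2 -0.5  0.1] w 0.0699 q6 1.575
t 12.75 p [ 0.5815 -0.1129  0.2167] shift [-0.0876  0.      0.1012] rot [-0.     -0.006  -0.0001] F [-0.2 -0.5  0.1] w 0.0699 q6 1.575
```

```bash
python3 jog.py '[[-0.015,0,0,0,0,0],[-0.035,0,0,0,0,0],[-0.055,0,0,0,0,0],[-0.075,0,0,0,0,0],[-0.086,0,0,0,0,0],[-0.086,0,0,0,0,0],[-0.086,0,0,0,0,0],[-0.086,0,0,0,0,0]]'; python3 - <<'E'
from h import *
to(.497,-.0923,.115)
a=snap("scene","s3")
cv2.imwrite("pics/z3.png",cv2.resize(a[110:280,190:360,::-1],None,fx=3.5,fy=3.5,interpolation=cv2.INTER_CUBIC))
E
```

```text
time: 13.42
position: [0.4973, -0.0924, 0.2114]
ee_rot: [3.142, -0.001, -0.239]
wrist_force: [-0.1, -0.3, -0.7]
gripper_width: 0.07
gripper_force: 0.0
t 13.42 p [ 0.4973 -0.0924  0.2114] shift [-0.0003 -0.      0.0964] rot [ 0.     -0.0006 -0.0001] F [-0.1 -0.3 -0.7] w 0.07 q6 1.576
```

View pics/z3.png

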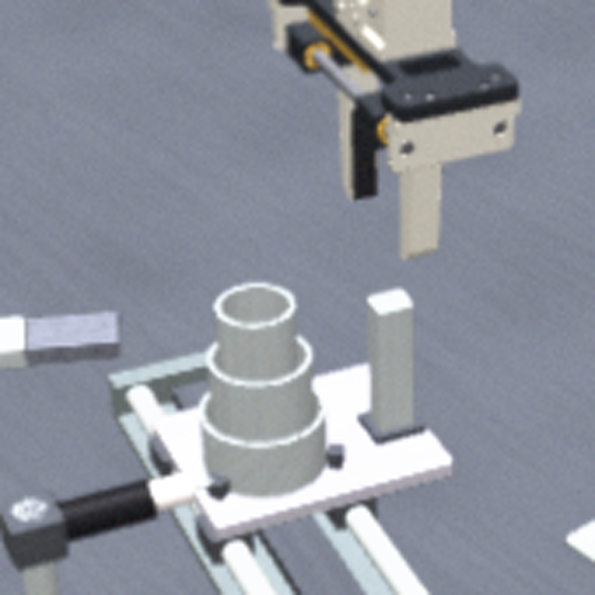

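All three cups are nested concentrically: rims at crop (255,305), (260,356) and (264,415). The open fingers straddle the post top at (390,300). Next I go down and grip.

```bash
python3 jog.py '[[0,0,0.02,0,0,0],[0,0,0.05,0,0,0],[0,0,0.075,0,0,0],[0,0,0.09,0,0,0],[0,0,0.096,0,0,0],[0,0,0.096,0,0,0],[0,0,0.096,0,0,0],[0,0,0.096,0,0,0]]'; python3 jog.py '[[0,0,0,0,0,0],[0,0,0,0,0,0],[0,0,0,0,0,0],[0,0,0,0,0,0],[0,0,0,0,0,0],[0,0,0,0,0,0],[0,0,0,0,0,0],[0,0,0,0,0,0],[0,0,0,0,0,0],[0,0,0,0,0,0]]' 0.01 40; python3 -c "
from h import *
to(.497,-.0923,.115)"
```

```text
time: 14.13
position: [0.4975, -0.0924, 0.1163]
ee_rot: [-3.142, -0.002, -0.239]
wrist_force: [-0.2, -0.2, 0.3]
gripper_width: 0.0701
gripper_force: 0.0
time: 14.97
position: [0.4968, -0.0921, 0.115]
ee_rot: [-3.141, 0.0, -0.239]
wrist_force: [1.0, 2.0, -0.2]
gripper_width: 0.0197
gripper_force: 40.0
t 14.97 p [ 0.4968 -0.0921  0.115 ] shift [ 0.0003  0.0002 -0.    ] rot [-0.0004  0.     -0.    ] F [ 1.   2.  -0.2] w 0.0197 q6 1.576
```

```bash
cat > f.py <<'E'
from h import *
s=ctrl.get_state(); R=Ro.from_euler("xyz",s["ee_rot"]).as_matrix(); a=np.radians(76.3); d=np.array([np.cos(a),np.sin(a),0])
p=np.array(s["position"])-[.4968,-.0921,.115]; F=np.array(s["wrist_force"])
print("t",round(s["time"],2),"travel mm",round(1000*(p@d),2),"side",round(1000*(p@[d[1],-d[0],0]),2),"F along",round(F@d,1),"side",round(F@[d[1],-d[0],0],1),"z",round(F[2],1),"w",round(s["gripper_width"],4))
E
python3 jog.py '[[0,-0.003,0,0,0,0],[0,-0.007,0,0,0,0],[0,-0.011,0,0,0,0],[0,-0.015,0,0,0,0],[0,-0.02,0,0,0,0],[0,-0.025,0,0,0,0],[0,-0.03,0,0,0,0]]' >/dev/null; python3 f.py
python3 jog.py '[[0,-0.004,0,0,0,0],[0,-0.008,0,0,0,0],[0,-0.012,0,0,0,0],[0,-0.016,0,0,0,0],[0,-0.02,0,0,0,0]]' >/dev/null; python3 f.py
```

```text
t 15.55 travel mm 29.26 side -0.05 F along -9.8 side 0.2 z 0.3 w 0.0195
t 15.97 travel mm 49.27 side -0.04 F along -10.0 side -1.3 z 2.4 w 0.0197
```

```bash
S='[[0,-0.001,0,0,0,0],[0,-0.002,0,0,0,0],[0,-0.002,0,0,0,0],[0,-0.002,0,0,0,0]]'
python3 jog.py '[[0,-0.001,0,0,0,0],[0,-0.002,0,0,0,0],[0,-0.002,0,0,0,0],[0,-0.002,0,0,0,0]]' >/dev/null; python3 f.py
python3 jog.py '[[0,-0.001,0,0,0,0],[0,-0.002,0,0,0,0],[0,-0.002,0,0,0,0]]' >/dev/null; python3 f.py
python3 jog.py '[[0,-0.001,0,0,0,0],[0,-0.002,0,0,0,0],[0,-0.002,0,0,0,0]]' >/dev/null; python3 f.py
python3 jog.py '[[0,-0.001,0,0,0,0],[0,-0.002,0,0,0,0],[0,-0.002,0,0,0,0]]' >/dev/null; python3 f.py
python3 jog.py '[[0,-0.001,0,0,0,0],[0,-0.002,0,0,0,0],[0,-0.002,0,0,0,0]]' >/dev/null; python3 f.py
python3 jog.py '[[0,-0.001,0,0,0,0],[0,-0.002,0,0,0,0],[0,-0.002,0,0,0,0]]' >/dev/null; python3 f.py
```

```text
t 16.3 travel mm 51.65 side -0.05 F along -4.4 side -1.3 z 0.5 w 0.0197
t 16.55 travel mm 53.56 side -0.05 F along -5.0 side -1.2 z 0.2 w 0.0197
t 16.8 travel mm 55.64 side -0.03 F along -4.0 side -1.5 z 0.8 w 0.02
t 17.05 travel mm 57.62 side -0.06 F along -3.8 side -0.7 z 1.5 w 0.0198
t 17.3 travel mm 59.63 side -0.04 F along -5.4 side -1.2 z 1.4 w 0.02
t 17.55 travel mm 61.71 side -0.07 F along -3.6 side -1.4 z 1.3 w 0.02
```

```bash

python3 jog.py '[[0,-0.001,0,0,0,0],[0,-0.002,0,0,0,0],[0,-0.002,0,0,0,0]]' >/dev/null; python3 f.py
python3 jog.py '[[0,-0.001,0,0,0,0],[0,-0.002,0,0,0,0],[0,-0.002,0,0,0,0]]' >/dev/null; python3 f.py
python3 jog.py '[[0,-0.001,0,0,0,0],[0,-0.002,0,0,0,0],[0,-0.002,0,0,0,0]]' >/dev/null; python3 f.py
```

```text
t 17.8 travel mm 63.69 side -0.07 F along -3.5 side -1.0 z 1.0 w 0.0196
t 18.05 travel mm 65.66 side -0.05 F along -3.9 side -2.7 z -0.2 w 0.0198
t 18.3 travel mm 67.75 side -0.07 F along -3.7 side -2.2 z 0.7 w 0.0197
```

```bash

python3 jog.py '[[0,-0.001,0,0,0,0],[0,-0.002,0,0,0,0],[0,-0.002,0,0,0,0]]' >/dev/null; python3 f.py
python3 jog.py '[[0,-0.001,0,0,0,0],[0,-0.002,0,0,0,0],[0,-0.002,0,0,0,0]]' >/dev/null; python3 f.py
python3 jog.py '[[0,-0.001,0,0,0,0],[0,-0.002,0,0,0,0],[0,-0.002,0,0,0,0]]' >/dev/null; python3 f.py
```

```text
t 18.55 travel mm 69.72 side -0.06 F along -4.3 side -1.3 z 1.0 w 0.0197
t 18.8 travel mm 71.69 side -0.06 F along -5.3 side -1.0 z 1.1 w 0.02
t 19.05 travel mm 73.79 side -0.07 F along -2.0 side -1.9 z 1.0 w 0.02
```

```bash

python3 jog.py '[[0,-0.001,0,0,0,0],[0,-0.001,0,0,0,0],[0,-0.001,0,0,0,0]]' >/dev/null; python3 f.py
python3 jog.py '[[0,-0.001,0,0,0,0],[0,-0.001,0,0,0,0],[0,-0.001,0,0,0,0]]' >/dev/null; python3 f.py
```

```text
t 19.3 travel mm 74.85 side -0.06 F along -3.7 side -1.9 z 1.4 w 0.0199
t 19.55 travel mm 75.84 side -0.07 F along -3.6 side -1.4 z 0.4 w 0.0196
```

```bash

python3 jog.py '[[0,-0.001,0,0,0,0],[0,-0.001,0,0,0,0],[0,-0.001,0,0,0,0]]' >/dev/null; python3 f.py
python3 jog.py '[[0,-0.001,0,0,0,0],[0,-0.001,0,0,0,0],[0,-0.001,0,0,0,0]]' >/dev/null; python3 f.py
```

```text
t 19.8 travel mm 76.83 side -0.06 F along -5.4 side -2.3 z 1.2 w 0.0198
t 20.05 travel mm 77.8 side -0.07 F along -4.3 side -1.6 z 1.9 w 0.0198
```

Nothing yet, and noise is about 1 N. I'll keep going in 1.5 mm steps.

```bash

python3 jog.py '[[0,-0.001,0,0,0,0],[0,-0.0015,0,0,0,0],[0,-0.0015,0,0,0,0]]' >/dev/null; python3 f.py
python3 jog.py '[[0,-0.001,0,0,0,0],[0,-0.0015,0,0,0,0],[0,-0.0015,0,0,0,0]]' >/dev/null; python3 f.py
python3 jog.py '[[0,-0.001,0,0,0,0],[0,-0.0015,0,0,0,0],[0,-0.0015,0,0,0,0]]' >/dev/null; python3 f.py
```

```text
t 20.3 travel mm 79.22 side -0.05 F along -4.9 side -2.2 z 2.2 w 0.0197
t 20.55 travel mm 80.7 side -0.05 F along -6.2 side -2.1 z 3.2 w 0.0198
t 20.8 travel mm 82.2 side -0.06 F along -5.6 side -2.9 z 1.9 w 0.0201
```

```bash

python3 jog.py '[[0,-0.001,0,0,0,0],[0,-0.0015,0,0,0,0],[0,-0.0015,0,0,0,0]]' >/dev/null; python3 f.py
python3 jog.py '[[0,-0.001,0,0,0,0],[0,-0.0015,0,0,0,0],[0,-0.0015,0,0,0,0]]' >/dev/null; python3 f.py
```

```text
t 21.05 travel mm 83.67 side -0.09 F along -6.0 side -1.4 z 1.7 w 0.0201
t 21.3 travel mm 85.15 side -0.08 F along -6.2 side -2.6 z 1.5 w 0.0196
```

```bash

python3 jog.py '[[0,-0.001,0,0,0,0],[0,-0.0015,0,0,0,0],[0,-0.0015,0,0,0,0]]' >/dev/null; python3 f.py
python3 jog.py '[[0,-0.001,0,0,0,0],[0,-0.0015,0,0,0,0],[0,-0.0015,0,0,0,0]]' >/dev/null; python3 f.py
```

```text
t 21.55 travel mm 86.61 side -0.06 F along -6.9 side -1.8 z 1.7 w 0.0198
t 21.8 travel mm 88.23 side -0.07 F along -5.0 side -2.8 z 1.7 w 0.0198
```

```bash

python3 jog.py '[[0,-0.001,0,0,0,0],[0,-0.0015,0,0,0,0],[0,-0.0015,0,0,0,0]]' >/dev/null; python3 f.py
python3 jog.py '[[0,-0.001,0,0,0,0],[0,-0.0015,0,0,0,0],[0,-0.0015,0,0,0,0]]' >/dev/null; python3 f.py
```

```text
t 22.05 travel mm 89.69 side -0.06 F along -5.4 side -2.4 z 2.2 w 0.0201
t 22.3 travel mm 91.19 side -0.07 F along -5.5 side -1.6 z 1.6 w 0.0195
```

```bash

python3 jog.py '[[0,-0.001,0,0,0,0],[0,-0.0015,0,0,0,0],[0,-0.0015,0,0,0,0]]' >/dev/null; python3 f.py
python3 jog.py '[[0,-0.001,0,0,0,0],[0,-0.0015,0,0,0,0],[0,-0.0015,0,0,0,0]]' >/dev/null; python3 f.py
```

```text
t 22.55 travel mm 92.65 side -0.07 F along -6.2 side -2.7 z 2.2 w 0.0195
t 22.8 travel mm 94.11 side -0.05 F along -7.0 side -3.0 z 1.4 w 0.02
```

```bash

python3 jog.py '[[0,-0.001,0,0,0,0],[0,-0.0015,0,0,0,0],[0,-0.0015,0,0,0,0]]' >/dev/null; python3 f.py
python3 jog.py '[[0,-0.001,0,0,0,0],[0,-0.0015,0,0,0,0],[0,-0.0015,0,0,0,0]]' >/dev/null; python3 f.py
```

```text
t 23.05 travel mm 95.61 side -0.05 F along -7.4 side -2.6 z 2.2 w 0.0198
t 23.3 travel mm 97.21 side -0.07 F along -5.4 side -0.8 z 2.0 w 0.0198
```

```bash

python3 jog.py '[[0,-0.001,0,0,0,0],[0,-0.0015,0,0,0,0],[0,-0.0015,0,0,0,0]]' >/dev/null; python3 f.py
python3 jog.py '[[0,-0.001,0,0,0,0],[0,-0.0015,0,0,0,0],[0,-0.0015,0,0,0,0]]' >/dev/null; python3 f.py
```

```text
t 23.55 travel mm 98.73 side -0.07 F along -6.2 side -2.1 z 2.2 w 0.0194
t 23.8 travel mm 100.32 side -0.06 F along -3.8 side -2.2 z 1.0 w 0.0199
```

```bash
python3 - <<'E'
from h import *
a=snap("scene","s4");b=snap("top","t4")
cv2.imwrite("pics/z4.png",np.hstack([cv2.resize(a[150:300,190:340,::-1],None,fx=2.6,fy=2.6,interpolation=cv2.INTER_CUBIC),cv2.resize(b[170:320,270:420,::-1],None,fx=2.6,fy=2.6,interpolation=cv2.INTER_CUBIC)]))
E
```

```text
(no output)
```

View pics/z4.png

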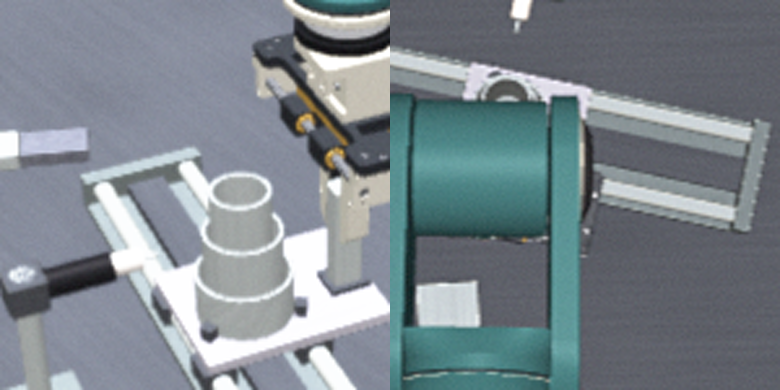

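The nested stack is intact, at crop (240,190) left. The torch nozzle tip is at crop (150,258) left and (517,27) right. I'll triangulate the tip to bound where the notch can be.

```bash
python3 - <<'E'
from h import *
us=np.array([150,258])/2.6+[190,150]-.3; ut=np.array([517,27])/2.6+[270-150,170]-.3
X,g=tri(us,ut);print(X,g)
a=np.radians(76.3);d=np.array([np.cos(a),np.sin(a)]);n=np.array([d[1],-d[0]])
L=np.array([.5797,-.1122]);print("torch vs start cup along",(X[:2]-L)@d,"across",(X[:2]-L)@n)
# rail ends from the top view at z=.034 and cup start
for c in [((.6425,.154),(.5445,-.255))]: 
    m=np.mean(c,0);print("cup start rail coord",(L-m)@d)
E
```

```text
[ 0.67758212 -0.02519039  0.12607576] 0.0036678371779033624
torch vs start cup along 0.10771633378600728 across 0.07449009193850077
cup start rail coord -0.06321294711956028
```

The notch is expected at 95–120 mm of travel, so I'll continue carefully.

```bash

python3 jog.py '[[0,-0.001,0,0,0,0],[0,-0.001,0,0,0,0],[0,-0.001,0,0,0,0]]' >/dev/null; python3 f.py
python3 jog.py '[[0,-0.001,0,0,0,0],[0,-0.001,0,0,0,0],[0,-0.001,0,0,0,0]]' >/dev/null; python3 f.py
python3 jog.py '[[0,-0.001,0,0,0,0],[0,-0.001,0,0,0,0],[0,-0.001,0,0,0,0]]' >/dev/null; python3 f.py
```

```text
t 24.15 travel mm 101.58 side -0.06 F along -1.1 side -3.4 z 1.3 w 0.02
t 24.4 travel mm 102.54 side -0.07 F along -0.9 side -2.2 z 2.3 w 0.0198
t 24.65 travel mm 103.66 side -0.07 F along 1.9 side -3.6 z 1.4 w 0.0197
```

```bash

python3 jog.py '[[0,-0.001,0,0,0,0],[0,-0.001,0,0,0,0],[0,-0.001,0,0,0,0]]' >/dev/null; python3 f.py
python3 jog.py '[[0,-0.001,0,0,0,0],[0,-0.001,0,0,0,0],[0,-0.001,0,0,0,0]]' >/dev/null; python3 f.py
```

```text
t 24.9 travel mm 104.58 side -0.06 F along 2.6 side -3.4 z 1.8 w 0.0198
t 25.15 travel mm 105.66 side -0.06 F along 4.0 side -4.6 z 1.8 w 0.0197
```

The detent is drawing in: the force reversed. A few finer steps should find the bottom.

```bash

python3 jog.py '[[0,-0.0007,0,0,0,0],[0,-0.0007,0,0,0,0],[0,-0.0007,0,0,0,0]]' >/dev/null; python3 f.py
python3 jog.py '[[0,-0.0007,0,0,0,0],[0,-0.0007,0,0,0,0],[0,-0.0007,0,0,0,0]]' >/dev/null; python3 f.py
```

```text
t 25.4 travel mm 106.26 side -0.05 F along 2.5 side -4.2 z 1.5 w 0.0198
t 25.65 travel mm 106.88 side -0.05 F along 2.0 side -4.5 z 2.1 w 0.0197
```

```bash

python3 jog.py '[[0,-0.0007,0,0,0,0],[0,-0.0007,0,0,0,0],[0,-0.0007,0,0,0,0]]' >/dev/null; python3 f.py
```

```text
t 25.9 travel mm 107.58 side -0.05 F along 2.0 side -4.8 z 2.9 w 0.0198
```

```bash

python3 jog.py '[[0,-0.0006,0,0,0,0],[0,-0.0006,0,0,0,0],[0,-0.0006,0,0,0,0]]' >/dev/null; python3 f.py
```

```text
t 26.15 travel mm 107.92 side -0.04 F along -0.7 side -4.5 z 2.5 w 0.0198
```

```bash

python3 jog.py '[[0,-0.0006,0,0,0,0],[0,-0.0006,0,0,0,0],[0,-0.0006,0,0,0,0]]' >/dev/null; python3 f.py
```

```text
t 26.4 travel mm 108.38 side -0.06 F along -2.9 side -4.7 z 2.3 w 0.0201
```

```bash

python3 jog.py '[[0,-0.0006,0,0,0,0],[0,-0.0006,0,0,0,0],[0,-0.0006,0,0,0,0]]' >/dev/null; python3 f.py
```

```text
t 26.65 travel mm 108.85 side -0.05 F along -4.8 side -5.2 z 3.5 w 0.0197
```

```bash

python3 jog.py '[[0,-0.0004,0,0,0,0],[0,-0.0004,0,0,0,0],[0,-0.0004,0,0,0,0]]' >/dev/null; python3 f.py
```

```text
t 26.9 travel mm 109.05 side -0.05 F along -6.5 side -5.8 z 3.9 w 0.0201
```

```bash

python3 jog.py '[[0,0,0,0,0,0],[0,0,0,0,0,0],[0,0,0,0,0,0],[0,0,0,0,0,0],[0,0,0,0,0,0],[0,0,0,0,0,0]]' >/dev/null; python3 f.py; python3 - <<'E'
from h import *
a=snap("scene","s5");cv2.imwrite("pics/z5.png",cv2.resize(a[150:310,190:370,::-1],None,fx=3.5,fy=3.5,interpolation=cv2.INTER_CUBIC))
E
```

```text
t 27.4 travel mm 109.05 side -0.05 F along -6.2 side -5.2 z 3.4 w 0.0199
```

View pics/z5.png

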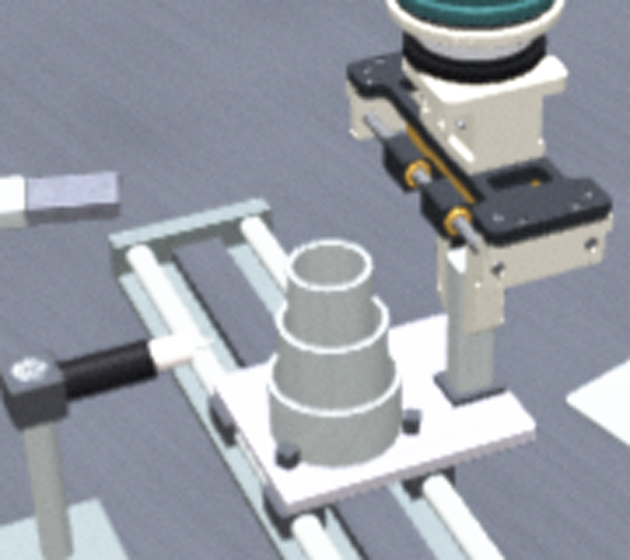

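The cups are nested (rims at crop (330,265), (332,320) and (335,388)). The fingers hold the post at (475,290), and the cup is level with the nozzle along the rail. The force profile shows the detent seated, so I'm handing in.

```bash
python3 -c "
from bench import ctrl, cams
print(ctrl.hand_in())"
```

```text
the job is handed in; nothing more can be done
None
```

I handed the job in at about 27.5 s of robot time with all three cups nested, the gripper holding the post, and the carriage in the notch after 109 mm of travel; the notch is judged from the force reversal and the cup lining up with the torch, since I did not check the plunger pin.

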